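# Weigh one vial from the clip-lid carrier

## Task

Pinch the two black side buttons on the grip of the clear cover to unlatch it from the vial carrier, lift it off and stand it upright on the black mat. Then take the one tall vial out, stand it upright on the balance's round pan without dropping it, and put the cover back on the carrier so that it sits fully down and both catches have latched again. Leave the three short vials in their wells and the other things on the bench where they are.

Things in the scene. Friction and masses are not known exactly. Their poses are not given: they have to be found in the camera images.
- carrier_top (a point): Vial carrier, fixed: a grey plate 200 x 120 mm (x, y), 8 mm thick; this point is the centre of its top face, z up. Four wells at x = +-62, y = +-20 mm in white blocks 40 x 78 mm, 14 mm tall; well floors 4 mm above the plate, 10 mm deep. A catch column stands in the middle. A half turn of the carrier makes no difference.
- catch_mouth (a point): Centre of the open top of the carrier's aluminium catch column (36 mm in x, 50 mm in y, 66 mm tall above the plate). Its mouth is 28 mm (x) by 30 mm (y), between two 6 mm thick lips on its +-y sides, under which the cover's catches hook.
- cover_rim (a point): Clear hood-like cover (about 0.27 kg), 178 x 92 mm (x, y), 84 mm tall, open below, white grip 54 x 32 mm, 45 mm tall on top; this point: centre of its lower rim. On the carrier it rests on the plate, this point at the carrier point, axes parallel to the carrier's (either way round). It stands on its rim on any flat place.
- cover_grip (a point): Midway between the cover's two black side buttons, 110 mm above its rim. They lie at +-y, 30 (x) x 24 mm (z), outer faces 54 mm apart when out, 38 mm when fully pinched (8 mm each, 4 to 7 N). Pinch along y from above; hood top 26 mm below. Held so, they carry the cover; let go, they spring out and the catches hook under the lips with 1.5 mm vertical play. Unpinched, it stays locked down.
- button_a (a joint): Button on the cover's +y side: 0 out (latched), 0.008 m fully pressed; sprung outward.
- button_b (a joint): Button on the cover's -y side: 0 out (latched), 0.008 m fully pressed; sprung outward.
- cover: The same cover as a body, origin as cover_rim. Put it on with the buttons pinched: its two prongs, which hang inside to 46 mm above the rim, pass the catch mouth with 3.5 mm to spare in y and 4 mm in x each way; the well blocks clear its walls by 4 mm.
- tall_c (a point): The tall vial: amber glass with a black cap, 22 mm in diameter, 72 mm tall, about 30 g; this point is its centre, half-way up. In its well its top is 76 mm above the carrier plate. The vials have 1.5 mm of play in their wells; which is in which of the four wells varies.
- tall: The tall vial as a body; origin at the centre of its underside.
- short1_c (a point): A short vial, not to be moved: as the tall one but 50 mm tall; point at its centre.
- short2_c (a point): A short vial, not to be moved: as the tall one but 50 mm tall; point at its centre.
- short3_c (a point): A short vial, not to be moved: as the tall one but 50 mm tall; point at its centre.
- pan (a point): Centre of the top of the balance's round steel pan, 110 mm across, 75 mm above the bench; does not move. The grey balance, 220 x 170 mm, is fixed; it reaches 145 mm to -x and 75 mm to +x of this point along its own x.
- mat_top (a point): Centre of the top face of the flat black rubber mat, 220 x 180 mm (x, y), 3 mm thick, fixed to the bench. Mat and balance swap sides between runs.
- beaker: Bystander, leave alone: glass beaker, 66 mm wide, 85 mm tall; origin at its underside's centre.
- tape: Bystander, leave alone: roll of tape lying flat, 100 mm across, 24 mm tall; origin at its underside's centre.
- amber: Bystander, leave alone: amber glass bottle, 60 mm wide, 130 mm tall; origin at its underside's centre.
- wash: Bystander, leave alone: white squeeze wash bottle with a red cap, 68 mm wide, about 210 mm tall with its spout; origin at its underside's centre.
- marker: Bystander, leave alone: blue marker pen lying down, 14 mm thick, about 130 mm long; origin at its underside's centre.
- capspare: Bystander, leave alone: spare black vial cap lying flat, 21 mm wide, 12 mm tall; origin at its underside's centre.
There are look-alikes about, which are no part of the job. What is shaped like the cover but purple or yellow is not meant.

How it is judged:
By the outcome, as a careful person would: the job done as asked, in the order asked, and still so for the second after the job is handed in, with the robot touching nothing.
It also fails if it takes over 72 s, if anything falls off the work surface, if the arm or the gripper's body presses on something with over 40 N, if the wrist force passes 120 N, or if a joint passes its speed limit or range.

## Robot

A 6-joint arm with a two-finger parallel gripper is mounted at the origin on the work surface. World frame = base frame: x ahead of the robot, y to its left, z up, the work surface at z = 0. Lengths are in mm, angles in degrees, forces in N, time in s.
With the tool pointing down it reaches from about 350 to 850 mm from the base axis. Payload 8.1 kg.
Tool frame: the origin (TCP) lies midway between the tips of the shut fingers; the grasp point (between the pads) lies 19 mm behind it (r.pinch_z is the distance from the TCP to the grasp point, in mm); z points along the fingers, y is the line along which they close (so a half turn about z gives the same grasp; the last joint's range is limited). The gripper opens to 85 mm and grips with 20 to 120 N. Pads are 22 mm wide; open, the fingers measure 114 mm over their backs; the gripper's body (76 mm by 85 mm) begins 54 mm behind the grasp point. The pads swing forward as they close: fully open they stand 13 mm farther back than shut.
Start: joints at [-78.06, 7.471, 85.268, -0, 87.261, -4.893], TCP at [173.775, -574.289, 205.092] pointing down, gripper open.
Joint ranges: [-169.43, 169.43], [-51.17, 129.36], [1.28, 143.12], [-76.62, 256.62], [0, 156.53], [-152.29, 152.29]. Speed limits (degrees/s): [136.94, 136.94, 159.86, 180, 180, 180].

## Interface

Orientations are given as [roll, pitch, yaw] about the fixed x, y, z axes, in that order (R = Rz(yaw) Ry(pitch) Rx(roll)).
In Python, from bench import sensors, optics, job, r gives the robot as it stands.
- The arm moves only by the tool play_rows, never from a script. Its argument "motion" is a list that holds one entry, the list of rows, each a list of 6 numbers: the shift along the tool's x, y, z in cm, then the turn, a rotation vector about the tool's x, y, z in degrees. In form: [[[x, y, z, ax, ay, az], ...]]. A call has 1 to 5 rows; each row is the pose to reach, as a shift and turn from the pose commanded when the call began, along the tool's axes at that moment; what a row does not reach only later rows make up. A row lasts 1/10 s, in which the tool goes at most 50 mm and 8.59 degrees, less where a joint would pass 70% of its speed; a pose out of reach is approached as far as the arm can. A call with a gripper value outside its range is refused whole. "jaw" is the opening, from 0 (shut) to 1 (fully open), set as the call begins (left out, the last holds). The fingers move at their own pace and stop on an object; "squeeze" is the grip in N (left out, the last holds). Time passes only in rows, so rows that repeat a pose let the fingers close. It gives the time, the measured TCP pose, the force, the opening and the grip force at its end, in the units of the state.
- sensors.sense(): the state, without advancing time (a new reading comes with each control period).
- optics.snapshot(name): name is "scene" or "top"; returns a dict with "pixels" (420x560x3 uint8, red, green, blue), "mtx" (3x3 intrinsics, pixels), "k1" (the pictures are not rectified: a ray, as slopes to the right and down, at radius r is drawn at 1 + k1 r^2 times it, then the intrinsics apply), "R" (3x3) and "t" (3): a world point X has camera coordinates R X + t. Camera axes: x right, y down, z forward; pixel columns grow to the right and rows downward; lengths in mm; the calibration is good to about 2 mm. A picture is of the moment at which its call begins. There is no depth.
- job.hand_in(): hands the job in; it is judged then, once.
The state is a dict: "time": time; "joint_pos": joint angles; "qd": joint speeds; "joint_efforts": joint torques, N m; "tool_pos": TCP position; "tcp_rot": TCP orientation; "ft_force": force on the tool from outside, world axes, zero at the start; "wrist_torque": the same for the moment, N m; "finger_gap": finger opening in mm; "grip_force": force on a finger pad.
Only numpy, scipy, OpenCV 4.12 (cv2) and the standard library are available. Lean on these libraries where they do the work, as an engineer would, in place of code of your own. Each camera call takes 0.05 s, during which the arm holds its last target. There are 200 camera calls.

## Working session

There is one attempt and no reset: what is moved stays moved. The work goes in short steps, Python scripts to look and compute and a tool call to move; the robot and the scene stay as the last step left them, time stands still between calls to the robot, and variables do not carry over. Pictures are saved under pics/ and viewed, at most 10 in all, crops included, and the job is handed in when it is done.

Besides the shell and the picture viewer there is one more tool, called after "Request:" as a command line: name --argument value ..., lists and objects as JSON in quotes. play_rows: Moves the arm, as the interface text tells. Its arguments: {"type":"object","properties":{"motion":{"type":"array","items":{"type":"array","items":{"type":"array","items":{"type":"number"}}}},"jaw":{"type":"number"},"squeeze":{"type":"number"}},"required":["motion"]}

```bash
mkdir -p pics; cat > h.py <<'E'
import numpy as np, cv2
from bench import sensors, optics, job, r
from scipy.spatial.transform import Rotation as Ro
def snap(n,save=None):
    s=optics.snapshot(n)
    if save: cv2.imwrite('pics/'+save,cv2.cvtColor(np.asarray(s['pixels']),cv2.COLOR_RGB2BGR))
    return s
def onplane(s,uv,z):
    K=np.array(s['mtx'],float);R=np.array(s['R']);t=np.array(s['t'])
    d=cv2.undistortPoints(np.array([[uv]],float),K,np.array([s['k1'],0,0,0],float))[0,0] if False else None
    p=np.linalg.inv(K)@np.array([uv[0],uv[1],1.]);p=p[:2];q=p.copy()
    for _ in range(20): q=p/(1+s['k1']*(q@q))
    ray=R.T@np.array([q[0],q[1],1.]);c=-R.T@t
    return c+ray*(z-c[2])/ray[2]
def proj(s,X):
    c=np.array(s['R'])@np.array(X,float)+np.array(s['t']);q=c[:2]/c[2];q=q*(1+s['k1']*(q@q))
    return (np.array(s['mtx'])@np.array([q[0],q[1],1]))[:2]
def tomove(target,yaw_pt=None):
    """target TCP (mm) -> tool-axis shift in cm from the current pose"""
    st=sensors.sense();Rt=Ro.from_euler('xyz',st['tcp_rot'],degrees=True)
    return Rt.inv().apply(np.array(target)-np.array(st['tool_pos']))/10
E
python3 - <<'E'
from h import *
for n in ('scene','top'):
    s=snap(n,n+'0.png'); print(n,np.round(s['mtx'],1).tolist(),s['k1'],np.round(-np.array(s['R']).T@s['t'],0),np.round(s['R'],2).tolist())
print(sensors.sense())
E
```

```text
scene [[504.5, 0.0, 278.1], [0.0, 504.5, 210.7], [0.0, 0.0, 1.0]] -0.08239777880782628 [1088.  241. 1099.] [[-0.35, 0.93, -0.0], [0.79, 0.3, -0.54], [-0.5, -0.19, -0.84]]
top [[530.5, 0.0, 266.6], [0.0, 530.5, 213.8], [0.0, 0.0, 1.0]] -0.19567575678763338 [ 385.   -5. 1689.] [[-0.01, -1.0, -0.0], [-1.0, 0.01, -0.06], [0.06, 0.0, -1.0]]
{'time': 0.1, 'joint_pos': array([-7.80613820e+01,  7.51179950e+00,  8.53245278e+01,  9.62915952e-06,
        8.72627718e+01, -4.89281853e+00]), 'qd': array([-0.00976351, -0.1122284 , -0.19880135, -0.00787516, -0.05123699,
        0.01584021]), 'joint_efforts': array([ 2.10350016e-03, -5.70950961e+01, -5.01942122e+01, -8.08845812e-05,
        8.08485289e-03,  3.20040238e-05]), 'tool_pos': array([ 173.64196514, -573.74012639,  204.12450538]), 'tcp_rot': array([-1.79901263e+02, -8.46194061e-03,  1.68314288e+01]), 'ft_force': array([ 0.50409278, -0.72841013, -0.41820436]), 'wrist_torque': array([-0.00020709, -0.00875496,  0.07003849]), 'grip_force': 0.0, 'finger_gap': 85.42206268775345}
```

View pics/top0.png

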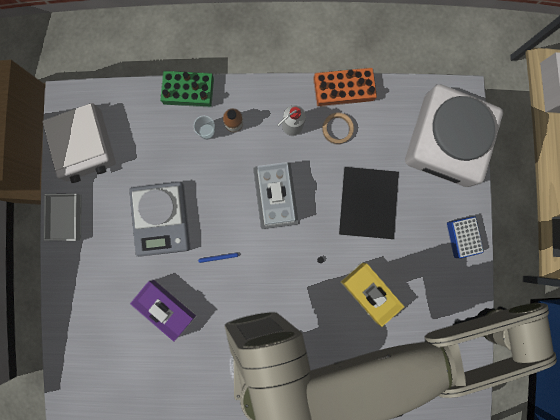

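View pics/scene0.png

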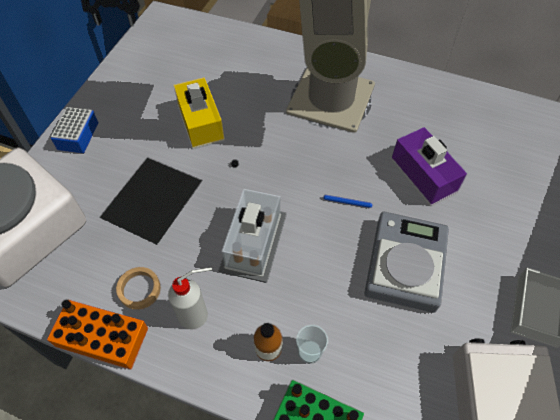

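The top view shows the carrier with its cover at about (276,195), the mat at (369,203), the pan at (157,207), and the decoys at (163,310) and (373,294). I'll enlarge the carrier in both views.

```bash
cat > m.py <<'E'
from h import *
a=cv2.imread('pics/top0.png');b=cv2.imread('pics/scene0.png')
cv2.imwrite('pics/crop.png',np.hstack([cv2.resize(a[155:235,246:306],None,fx=6.5,fy=6.5,interpolation=2),cv2.resize(b[185:282,217:287],(375,520),interpolation=2)]))
t=snap('top');im=np.asarray(t['pixels']).astype(int)
# mat
def big(m):
    n,l,st,c=cv2.connectedComponentsWithStats(m.astype(np.uint8));k=1+np.argmax(st[1:,4]);return (l==k).astype(np.uint8)
m=np.zeros(im.shape[:2],bool);m[160:245,335:402]=(im.max(2)<45)[160:245,335:402]
c=cv2.findContours(big(m),0,2)[0][0];rc=cv2.minAreaRect(c);P=[onplane(t,p,3) for p in cv2.boxPoints(rc)]
print('mat',rc,np.round(np.mean(P,0),1));print(np.round(P,0).tolist())
g=cv2.cvtColor(np.asarray(t['pixels']),cv2.COLOR_RGB2GRAY)
ci=cv2.HoughCircles(cv2.GaussianBlur(g[180:235,130:190],(3,3),0),cv2.HOUGH_GRADIENT,1,50,param1=80,param2=12,minRadius=14,maxRadius=24)
print('circ',ci);
if ci is not None: print('pan',onplane(t,ci[0,0,:2]+[130,180],75))
for n in('top','scene'):
    s=t if n=='top' else snap('scene');i=np.asarray(s['pixels']).astype(int)
    x0,y0,x1,y1=(255,160,300,230) if n=='top' else(220,185,287,282)
    w=np.zeros(i.shape[:2],bool);w[y0:y1,x0:x1]=((i.min(2)>195))[y0:y1,x0:x1]
    k=np.zeros_like(w);k[y0:y1,x0:x1]=(i.max(2)<50)[y0:y1,x0:x1]
    for nm,q in(('white',w),('black',k)):
        nn,l,st,ce=cv2.connectedComponentsWithStats(q.astype(np.uint8))
        for j in range(1,nn):
            if st[j,4]>8: print(n,nm,st[j],np.round(ce[j],1))
E
python3 m.py
```

```text
mat ((368.64996337890625, 202.5499725341797), (54.45451354980469, 67.7229995727539), 4.39870548248291) [ 516.3 -333.     3. ]
[[415.0, -234.0, 3.0], [632.0, -255.0, 3.0], [618.0, -433.0, 3.0], [400.0, -410.0, 3.0]]
circ [[[26.5 26.5 19. ]]]
pan [504.83033999 334.43370301  75.        ]
top black [282 187   4   9  28] [283.4 191. ]
top black [267 189   5   9  28] [269.2 192.9]
scene black [239 208   6  14  44] [241.1 214. ]
scene black [256 212   8  15  78] [259.8 218.6]
scene black [227 270  15   5  23] [232.7 272.9]
```

View pics/crop.png

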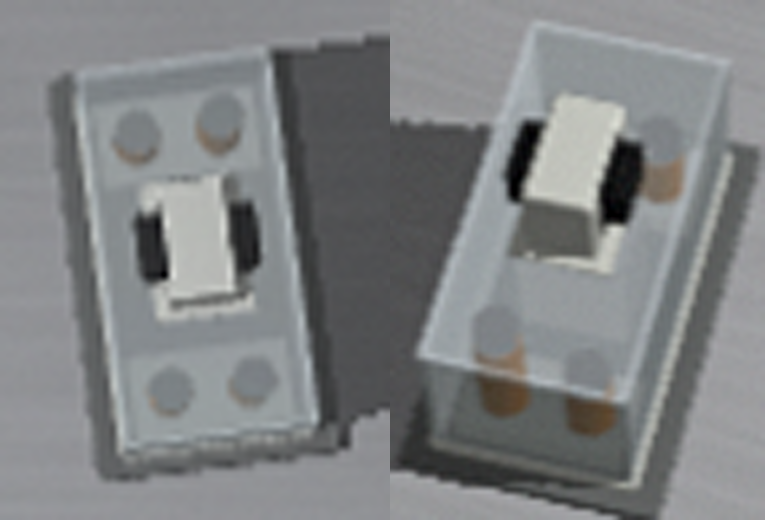

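The crop shows the cover's top corners and the buttons. The vial at crop (220,120) in the top half, which is the near-left one in the scene view, looks tallest. I'll compute the geometry next.

```bash
cat > m2.py <<'E'
from h import *
t=snap('top');s=snap('scene')
C=lambda p:np.array(p)/6.5+[245.5+.08,154.5+.08]
S=lambda p:(np.array(p)-[390,0])/[375/70,520/97]+[216.6,184.6]
def rep(nm,P):
    P=np.array(P);c=P.mean(0);d=(P[0]+P[1]-P[2]-P[3]);print(nm,np.round(c,1),'yaw',np.degrees(np.arctan2(d[1],d[0])).round(1),np.linalg.norm(P[0]-P[3]).round(0),np.linalg.norm(P[0]-P[1]).round(0))
rep('hood top',[onplane(t,C(p),92) for p in[(76,75),(268,47),(315,425),(125,455)]])
rep('grip top',[onplane(t,C(p),137) for p in[(163,182),(222,175),(236,292),(173,303)]])
# scene: far-left,far-right,near-right,near-left ; order +x first => near
rep('hood sc',[onplane(s,S(p),92) for p in[(630,400),(418,357),(535,22),(728,62)]])
rep('grip sc',[onplane(s,S(p),137) for p in[(597,215),(525,198),(558,95),(627,108)]])
# buttons two-view
def ray(s,uv):
    a=onplane(s,uv,0);b=onplane(s,uv,200);return a,(b-a)/np.linalg.norm(b-a)
for a,b in(((269.2,192.9),(259.8,218.6)),((283.4,191),(241.1,214))):
    p,u=ray(t,a);q,v=ray(s,b);M=np.stack([u,-v],1);k=np.linalg.lstsq(M,q-p,rcond=None)[0];A=p+k[0]*u;B=q+k[1]*v;print('btn',A.round(1),B.round(1))
E
python3 m2.py
```

```text
hood top [540.6 -32.5  92. ] yaw 6.5 179.0 91.0
grip top [541.5 -32.9 137. ] yaw 5.1 55.0 27.0
hood sc [542.4 -31.4  92. ] yaw 6.9 174.0 92.0
grip sc [544.3 -29.5 137. ] yaw 8.0 54.0 31.0
btn [538.8 -12.6 115.1] [538.7 -12.4 115.1]
btn [543.7 -54.9 118.3] [544.3 -56.2 118.4]
```

Request:
play_rows --motion '[[[3.8,-3.1,-0.6,0,0,0],[7.6,-6.2,-1.2,0,0,0],[11.4,-9.3,-1.8,0,0,0],[15.2,-12.4,-2.4,0,0,0],[19,-15.5,-2.6,0,0,0]]]' --jaw 1

```text
time: 0.8
tool_pos: [311.6, -369.5, 231.9]
tcp_rot: [179.9, -0.0, 16.8]
ft_force: [0.9, 0.1, 0.3]
finger_gap: 85.5
grip_force: 0.0
```

Request:
play_rows --motion '[[[3.8,-3.1,0,0,0,0],[7.6,-6.2,0,0,0,0],[11.4,-9.3,0,0,0,0],[15.2,-12.4,0,0,0,0],[19,-15.5,0,0,0,0]]]'

```text
time: 1.3
tool_pos: [448.5, -165.7, 231.4]
tcp_rot: [180.0, -0.0, 16.8]
ft_force: [0.5, -0.9, 0.3]
finger_gap: 85.5
grip_force: 0.0
```

Request:
play_rows --motion '[[[3.8,-3.1,0,0,0,3],[7.6,-6.2,0,0,0,6],[11.4,-9.3,0,0,0,9],[12.9,-10.2,0,0,0,10],[12.9,-10.2,0,0,0,10]]]'

```text
time: 1.8
tool_pos: [542.6, -30.1, 230.7]
tcp_rot: [-180.0, 0.0, 7.0]
ft_force: [-0.3, -0.6, -0.2]
finger_gap: 85.3
grip_force: 0.0
```

```bash
python3 - <<'E'
from h import *
st=sensors.sense();print(st['tool_pos'],st['tcp_rot'],st['ft_force'],tomove([541.5,-32.5,100]))
E
```

```text
[542.58555483 -30.08893997 230.72440533] [-1.79964748e+02  1.06090049e-02  7.01858553e+00] [-0.28317806 -0.58595161 -0.15212721] [-0.13478256  0.23407765 13.07232417]
```

Request:
play_rows --motion '[[[-0.1,0.2,3,0,0,0.2],[-0.1,0.2,6,0,0,0.2],[-0.1,0.2,9,0,0,0.2],[-0.1,0.2,11.5,0,0,0.2],[-0.1,0.2,13,0,0,0.2]]]'

```text
time: 2.3
tool_pos: [539.0, -35.4, 98.7]
tcp_rot: [-180.0, 0.2, 6.6]
ft_force: [-0.2, -0.5, 1.8]
finger_gap: 85.7
grip_force: 0.0
```

Request:
play_rows --motion '[[[0,0,0,0,0,0],[0,0,0,0,0,0],[0,0,0,0,0,0],[0,0,0,0,0,0],[0,0,0,0,0,0]]]' --jaw 0.55 --squeeze 25

```text
time: 2.8
tool_pos: [541.7, -34.8, 102.3]
tcp_rot: [180.0, -0.1, 6.6]
ft_force: [-0.0, 1.3, 0.3]
finger_gap: 46.8
grip_force: 0.0
```

```bash
python3 - <<'E'
from h import *
st=sensors.sense();print(st['tool_pos'],st['tcp_rot'],st['ft_force'],st['finger_gap'],st['grip_force'])
s=snap('scene');a=np.asarray(s['pixels'])[150:300,180:330,::-1];t=snap('top');b=np.asarray(t['pixels'])[140:250,220:330,::-1]
cv2.imwrite('pics/a.png',np.hstack([cv2.resize(a,(400,400),interpolation=2),cv2.resize(b,(400,400),interpolation=2)]))
E
```

```text
[541.70864537 -34.75091999 102.28474343] [ 1.79968212e+02 -1.07575011e-01  6.63903481e+00] [-0.01998001  1.2780642   0.34361424] 46.847287117965095 0.0
```

View pics/a.png

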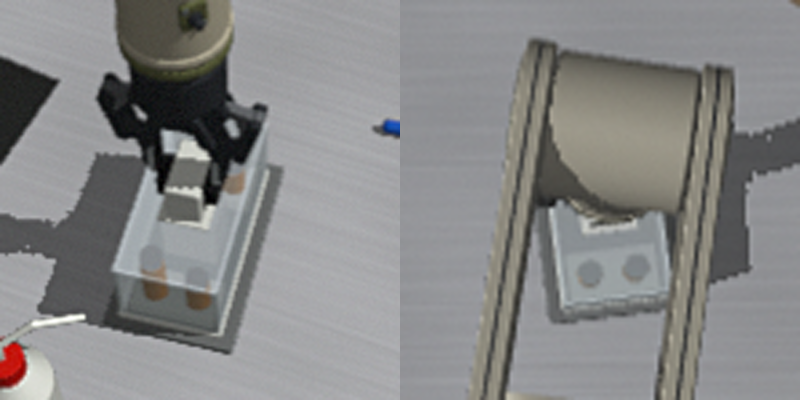

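Request:
play_rows --motion '[[[0,-0.2,0.2,0,0,0],[0,-0.2,0.2,0,0,0],[0,-0.2,0.2,0,0,0],[0,-0.2,0.2,0,0,0],[0,-0.2,0.2,0,0,0]]]' --jaw 0 --squeeze 35

```text
time: 3.4
tool_pos: [542.5, -32.4, 103.4]
tcp_rot: [180.0, -0.2, 6.7]
ft_force: [-9.3, 2.4, 25.8]
finger_gap: 28.5
grip_force: 48.2
```

Request:
play_rows --motion '[[[0,0,0,0,0,0],[0,0,0,0,0,0],[0,0,0,0,0,0]]]'

```text
time: 3.7
tool_pos: [542.5, -32.4, 103.3]
tcp_rot: [180.0, -0.2, 6.7]
ft_force: [-9.9, 2.4, 24.7]
finger_gap: 28.5
grip_force: 48.2
```

```bash
python3 - <<'E'
from h import *
print(r.pinch_z, [k for k in dir(r) if k[0]!='_'], sensors.sense()['wrist_torque'])
s=snap('scene');a=np.asarray(s['pixels'])[170:240,205:305,::-1]
cv2.imwrite('pics/b.png',cv2.resize(a,(800,560),interpolation=2))
E
```

```text
18.700000000000003 ['PlanningError', 'pinch_z'] [ 0.45528175  1.69834581 -0.01161116]
```

View pics/b.png

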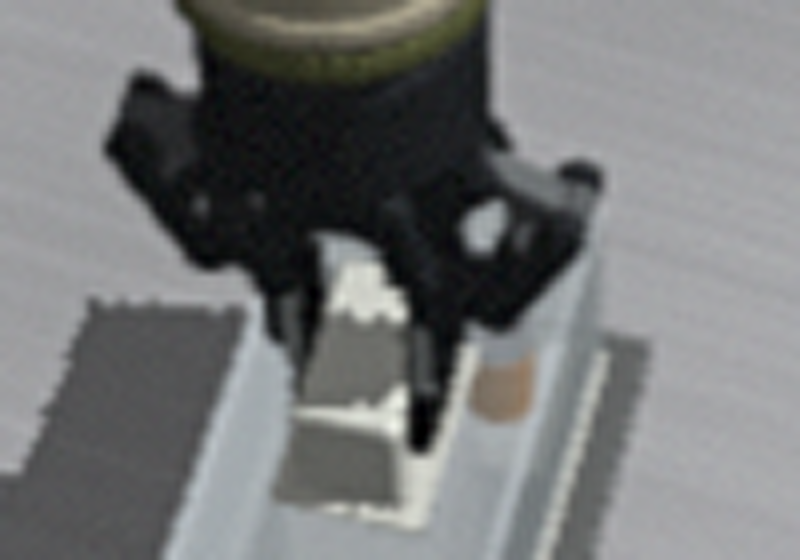

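Request:
play_rows --motion '[[[0,0,-0.3,0,0,0],[0,0,-0.5,0,0,0],[0,0,-0.7,0,0,0],[0,0,-0.9,0,0,0]]]'

```text
time: 4.15
tool_pos: [540.1, -32.6, 107.4]
tcp_rot: [-180.0, 0.1, 6.6]
ft_force: [0.6, -0.6, -3.2]
finger_gap: 28.8
grip_force: 40.5
```

```bash
python3 - <<'E'
from h import *
st=sensors.sense();print(st['tool_pos'],st['ft_force'],st['wrist_torque'],st['finger_gap'])
s=snap('scene');a=np.asarray(s['pixels'])[180:290,205:305,::-1]
b=cv2.imread('pics/scene0.png')[180:290,205:305]
cv2.imwrite('pics/c.png',np.hstack([cv2.resize(x,(400,440),interpolation=2) for x in (b,a)]))
E
```

```text
[540.08275501 -32.57952791 107.41714164] [ 0.63089099 -0.5540927  -3.24575272] [ 0.01844245 -0.02788007 -0.00320568] 28.771845698171965
```

View pics/c.png

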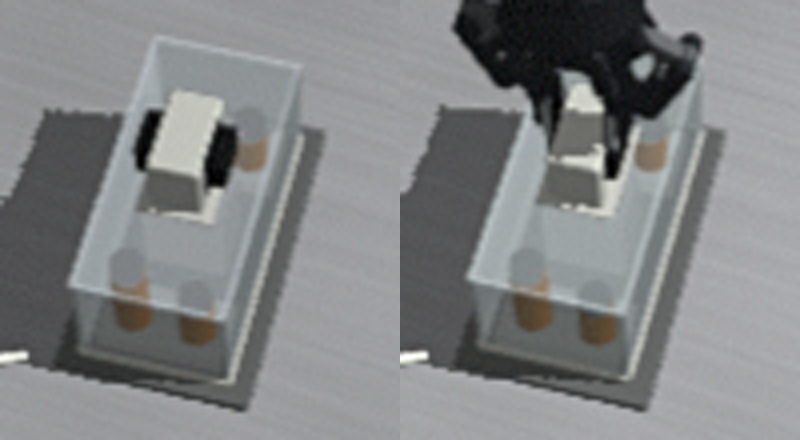

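The wrist now carries about the weight of the cover (-3.2 N), so it is unlatched and hanging free. I'll lift straight up.

Request:
play_rows --motion '[[[0,0,-0.8,0,0,0],[0,0,-1.8,0,0,0],[0,0,-3,0,0,0],[0,0,-4.5,0,0,0],[0,0,-6,0,0,0]]]'

```text
time: 4.7
tool_pos: [541.0, -32.7, 170.0]
tcp_rot: [180.0, -0.1, 6.6]
ft_force: [0.1, -0.4, -2.5]
finger_gap: 28.6
grip_force: 40.5
```

Request:
play_rows --motion '[[[0,0,-1.5,0,0,0],[0,0,-3,0,0,0],[0,0,-4,0,0,0],[0,0,-4.5,0,0,0],[0,0,-4.5,0,0,0]]]'

```text
time: 5.2
tool_pos: [541.1, -32.7, 213.9]
tcp_rot: [180.0, -0.1, 6.6]
ft_force: [0.7, -0.5, -2.9]
finger_gap: 29.0
grip_force: 40.5
```

```bash
python3 - <<'E'
from h import *
st=sensors.sense();print(st['tool_pos'],st['tcp_rot'],st['ft_force'],tomove([516,-333,212]))
s=snap('scene','d.png');
E
```

```text
[541.07893222 -32.70431814 213.9452584 ] [ 1.79982450e+02 -6.73203304e-02  6.63484477e+00] [ 0.69934735 -0.53193393 -2.85403775] [-5.9609755  29.53862667  0.19657012]
```

View pics/d.png

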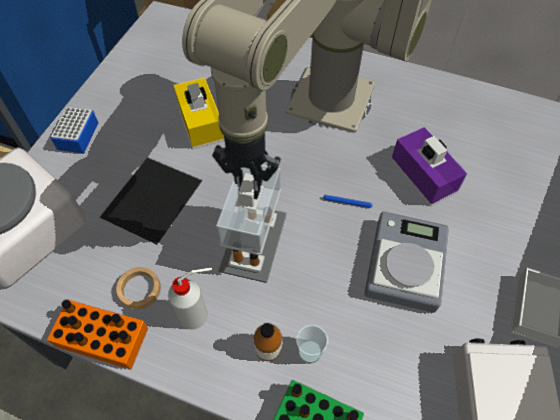

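The cover hangs level at about (245,215), clear of the carrier. Next stop is the mat.

Request:
play_rows --motion '[[[-0.5,2.5,0,0,0,0],[-1.2,6,0,0,0,0],[-2,10,0,0,0,0],[-2.8,14,0,0,0,0],[-3.6,18,0,0,0,0]]]'

```text
time: 5.75
tool_pos: [524.9, -216.8, 211.8]
tcp_rot: [-179.9, 0.1, 6.7]
ft_force: [0.8, 0.1, -3.1]
finger_gap: 28.8
grip_force: 43.2
```

Request:
play_rows --motion '[[[-0.8,4,0,0,0,0],[-1.6,8,0,0,0,0],[-2.2,10.5,0,0,0,0],[-2.4,11.5,0,0,0,0],[-2.4,11.5,0,0,0,0]]]'

```text
time: 6.25
tool_pos: [514.3, -333.4, 211.7]
tcp_rot: [-179.9, 0.1, 6.5]
ft_force: [-0.2, 0.8, -2.3]
finger_gap: 28.7
grip_force: 42.0
```

Request:
play_rows --motion '[[[0,0,3,0,0,0],[0,0,6,0,0,0],[0,0,8.5,0,0,0],[0,0,9.7,0,0,0],[0,0,10.3,0,0,0]]]'

```text
time: 6.75
tool_pos: [514.7, -330.8, 108.5]
tcp_rot: [-179.9, 0.1, 6.7]
ft_force: [-0.8, 0.5, -1.1]
finger_gap: 28.5
grip_force: 42.0
```

Request:
play_rows --motion '[[[0,0,0.3,0,0,0],[0,0,0.6,0,0,0],[0,0,0.6,0,0,0]]]'

```text
time: 7.05
tool_pos: [515.7, -332.9, 105.0]
tcp_rot: [179.9, -0.1, 6.6]
ft_force: [-0.4, -0.4, -2.0]
finger_gap: 28.5
grip_force: 42.0
```

Request:
play_rows --motion '[[[0,0,0.2,0,0,0],[0,0,0.4,0,0,0],[0,0,0.6,0,0,0],[0,0,0.6,0,0,0]]]'

```text
time: 7.45
tool_pos: [515.4, -333.0, 98.6]
tcp_rot: [180.0, -0.0, 6.6]
ft_force: [-0.4, 0.3, 0.2]
finger_gap: 28.9
grip_force: 42.8
```

Request:
play_rows --motion '[[[0,0,0.1,0,0,0],[0,0,0.2,0,0,0],[0,0,0.2,0,0,0]]]'

```text
time: 7.75
tool_pos: [515.4, -333.1, 98.5]
tcp_rot: [179.9, -0.0, 6.6]
ft_force: [-6.8, 3.0, 14.5]
finger_gap: 28.4
grip_force: 46.6
```

The cover stands on the mat. I'll release it and rise.

Request:
play_rows --motion '[[[0,0,-0.2,0,0,0],[0,0,-0.2,0,0,0],[0,0,-0.2,0,0,0],[0,0,-0.2,0,0,0],[0,0,-0.2,0,0,0]]]' --jaw 1

```text
time: 8.25
tool_pos: [515.0, -332.5, 97.8]
tcp_rot: [-180.0, 0.0, 6.6]
ft_force: [-0.1, -0.5, 0.2]
finger_gap: 85.7
grip_force: 0.0
```

Request:
play_rows --motion '[[[0,0,-1.5,0,0,0],[0,0,-4,0,0,0],[0,0,-8,0,0,0],[0,0,-12,0,0,0],[0,0,-12,0,0,0]]]'

```text
time: 8.75
tool_pos: [518.2, -334.9, 227.5]
tcp_rot: [179.5, -0.5, 6.6]
ft_force: [0.2, -0.1, 0.6]
finger_gap: 85.3
grip_force: 0.0
```

```bash
python3 - <<'E'
from h import *
st=sensors.sense();print(st['tool_pos'],st['tcp_rot'],st['ft_force'],st['finger_gap'])
t=snap('top','t1.png');s=snap('scene','s1.png')
a=np.asarray(t['pixels'])[150:240,240:310,::-1];b=np.asarray(s['pixels'])[180:285,205:295,::-1]
m=np.asarray(s['pixels'])[140:250,90:210,::-1]
cv2.imwrite('pics/e.png',np.hstack([cv2.resize(a,(350,450),interpolation=2),cv2.resize(b,(386,450),interpolation=2)]))
for k,(i,reg) in {'t':(t,(155,235,250,302)),'s':(s,(185,282,215,290))}.items():
    x=np.asarray(i['pixels']).astype(int)[reg[0]:reg[1],reg[2]:reg[3]]
    n,l,q,c=cv2.connectedComponentsWithStats((x.max(2)<60).astype(np.uint8))
    for j in range(1,n):
        if q[j,4]>8: print(k,q[j][2:],c[j]+[reg[2],reg[0]])
E
```

```text
[ 518.21126973 -334.93946757  227.50986296] [179.48637688  -0.52493813   6.63922777] [ 0.16446779 -0.13544283  0.58310642] 85.34497190016194
t [ 6 12 36] [288.11111111 173.58333333]
t [ 6  8 37] [279.78378378 173.16216216]
t [ 7  7 34] [266.82352941 175.44117647]
t [10  3 13] [289.15384615 186.76923077]
t [10 11 32] [288.65625 194.6875 ]
t [ 9  7 30] [276.33333333 194.5       ]
t [ 7  7 34] [284.58823529 213.23529412]
t [ 7  7 32] [271.96875 214.96875]
t [3 4 9] [293.11111111 216.44444444]
s [ 8  9 56] [251.07142857 207.78571429]
s [ 8  9 56] [266.73214286 211.10714286]
s [ 9 13 49] [240.10204082 216.48979592]
s [ 24  20 207] [236.02415459 241.74396135]
s [ 8 10 65] [253.32307692 254.58461538]
s [ 9 15 66] [225.93939394 259.42424242]
```

View pics/e.png

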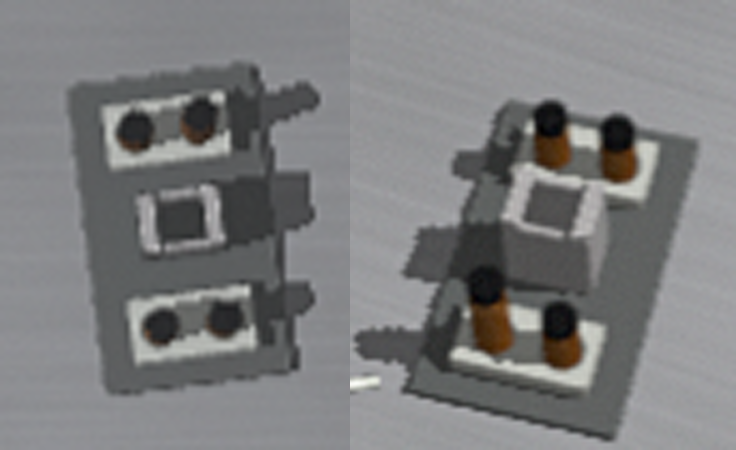

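The tall vial is confirmed in the +x/-y well (crop right at (488,285), top-view cap at (279.8,173.2)). The carrier is open.

```bash
python3 - <<'E'
from h import *
t=snap('top');s=snap('scene')
print('tall cap top',onplane(t,(279.8,173.2),82))
for p in((266.8,175.4),(284.6,213.2),(272,215)): print('short',onplane(t,p,60))
# cap top centre in scene crop (486,270)
print('tall scene',onplane(s,((486-350)/386*90+204.6,268/450*105+179.6),84))
x=np.asarray(t['pixels']).astype(int)
# pan
g=cv2.cvtColor(np.asarray(t['pixels']),cv2.COLOR_RGB2GRAY)
print(tomove([605,-45.5,227]))
# yaw of the new cover from buttons
for im,reg in((t,(165,240,340,400)),):
    pass
E
```

```text
tall cap top [602.08232985 -45.75152642  82.        ]
short [598.59909495  -6.01681168  60.        ]
short [480.93222143 -59.56976667  60.        ]
short [475.79041136 -20.73670173  60.        ]
tall scene [599.19639015 -47.16619199  84.        ]
[ 12.27383917 -27.44823873  -0.93654353]
```

Request:
play_rows --motion '[[[2,-4.4,0,0,0,-8],[4,-8.8,0,0,0,-16],[6,-13.2,0,0,0,-24],[8,-17.6,0,0,0,-32],[10,-22,0,0,0,-40]]]' --jaw 0.52

```text
time: 9.45
tool_pos: [588.3, -100.4, 216.2]
tcp_rot: [-179.8, 0.1, 46.9]
ft_force: [-0.4, 0.1, -0.9]
finger_gap: 44.0
grip_force: 0.0
```

Request:
play_rows --motion '[[[0,0,0,0,0,-8],[0,0,0,0,0,-16],[0,0,0,0,0,-24],[0,0,0,0,0,-32],[0,0,0,0,0,-40]]]'

```text
time: 9.95
tool_pos: [588.0, -102.1, 216.0]
tcp_rot: [-179.8, -0.0, 87.0]
ft_force: [1.5, 0.0, 0.6]
finger_gap: 44.2
grip_force: 0.0
```

Request:
play_rows --motion '[[[0,0,0,0,0,-5],[0,0,0,0,0,-10],[0,0,0,0,0,-10]]]'

```text
time: 10.25
tool_pos: [588.1, -102.3, 216.2]
tcp_rot: [-179.8, -0.1, 96.7]
ft_force: [0.3, 0.9, -0.0]
finger_gap: 44.6
grip_force: 0.0
```

```bash
python3 - <<'E'
from h import *
st=sensors.sense();print(st['tool_pos'],st['tcp_rot'],st['finger_gap'],tomove([603.5,-45.8,48]))
E
```

```text
[ 588.06978083 -102.2761896   216.23671825] [-1.79828401e+02 -6.68751740e-02  9.67117265e+01] 44.57964604095689 [ 5.40893512  2.24290232 16.82335461]
```

Request:
play_rows --motion '[[[2.5,1,2,0,0,0],[4.5,2,5,0,0,0],[5.4,2.2,8,0,0,0],[5.4,2.2,10,0,0,0],[5.4,2.2,10,0,0,0]]]'

```text
time: 10.75
tool_pos: [601.1, -45.4, 112.8]
tcp_rot: [-179.5, -0.1, 96.5]
ft_force: [-0.5, 1.0, 0.4]
finger_gap: 44.5
grip_force: 0.0
```

Request:
play_rows --motion '[[[0,0,1.5,0,0,0],[0,0,3.5,0,0,0],[0,0,5.5,0,0,0],[0,0,6.7,0,0,0],[0,0,6.7,0,0,0]]]'

```text
time: 11.25
tool_pos: [603.5, -46.5, 49.4]
tcp_rot: [-179.8, -0.0, 96.6]
ft_force: [-0.0, -1.0, -0.2]
finger_gap: 44.4
grip_force: 0.0
```

Request:
play_rows --motion '[[[0,0,0,0,0,0],[0,0,0,0,0,0],[0,0,0,0,0,0],[0,0,0,0,0,0],[0,0,0,0,0,0]]]' --jaw 0 --squeeze 20

```text
time: 11.75
tool_pos: [605.8, -46.6, 52.6]
tcp_rot: [179.9, 0.0, 96.6]
ft_force: [-0.2, -0.5, 6.6]
finger_gap: 18.7
grip_force: 20.1
```

Request:
play_rows --motion '[[[0,0,-1,0,0,0],[0,0,-3,0,0,0],[0,0,-6,0,0,0],[0,0,-10,0,0,0],[0,0,-13,0,0,0]]]'

```text
time: 12.25
tool_pos: [604.9, -46.4, 184.0]
tcp_rot: [179.9, 0.0, 96.6]
ft_force: [0.9, -0.5, 0.4]
finger_gap: 19.0
grip_force: 19.7
```

Request:
play_rows --motion '[[[2,-0.3,-1,0,0,0],[6,-0.9,-1,0,0,0],[10,-1.4,-1,0,0,0],[14,-2,-1,0,0,0],[18,-2.6,-1,0,0,0]]]'

```text
time: 12.75
tool_pos: [557.2, 130.8, 191.6]
tcp_rot: [180.0, -0.0, 96.6]
ft_force: [1.2, 0.3, -0.9]
finger_gap: 19.4
grip_force: 19.7
```

Request:
play_rows --motion '[[[4,-0.6,0,0,0,0],[8,-1.2,0,0,0,0],[12,-1.8,0,0,0,0],[16,-2.4,0,0,0,0],[19,-2.8,0,0,0,0]]]'

```text
time: 13.25
tool_pos: [507.0, 317.1, 191.6]
tcp_rot: [-180.0, -0.0, 96.7]
ft_force: [0.5, -0.7, 0.6]
finger_gap: 19.3
grip_force: 19.7
```

Request:
play_rows --motion '[[[1.2,-0.1,0,0,0,0],[2,-0.2,0,0,0,0],[2,-0.2,0,0,0,0]]]'

```text
time: 13.55
tool_pos: [503.9, 334.7, 191.2]
tcp_rot: [-180.0, 0.0, 96.7]
ft_force: [0.2, -0.7, -0.3]
finger_gap: 19.1
grip_force: 19.7
```

```bash
python3 - <<'E'
from h import *
st=sensors.sense();print(st['tool_pos'],st['tcp_rot'],st['ft_force'],st['finger_gap'],tomove([505,334.4,117]))
t=snap('top');s=snap('scene')
b=np.asarray(s['pixels'])[150:320,330:470,::-1]
a=np.asarray(s['pixels'])[130:290,90:290,::-1]
cv2.imwrite('pics/f.png',np.hstack([cv2.resize(b,(370,450),interpolation=2),cv2.resize(a,(430,450),interpolation=2)]))
E
```

```text
[503.92319669 334.66556681 191.15984133] [-1.79991984e+02  1.33674725e-02  9.66655755e+01] [ 0.20485926 -0.67020394 -0.25023396] 19.07735087601169 [-0.03714586  0.10490743  7.4159784 ]
```

View pics/f.png

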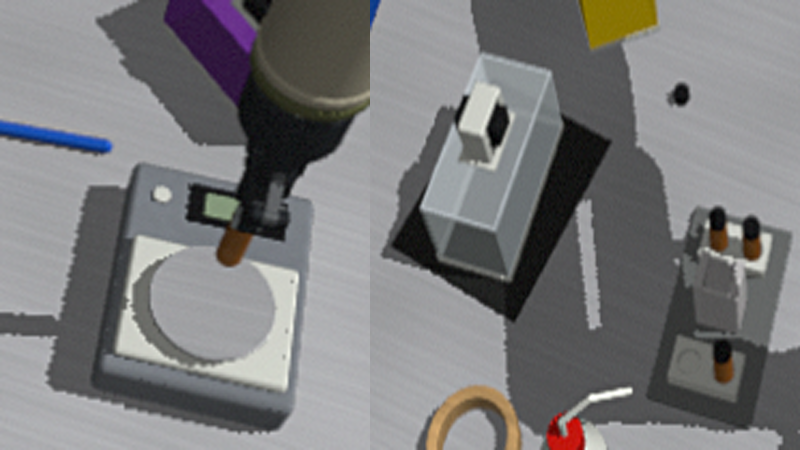

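Request:
play_rows --motion '[[[0,0,2,0,0,0],[0,0,4.5,0,0,0],[0,0,6.2,0,0,0],[0,0,7,0,0,0],[0,0,7,0,0,0]]]'

```text
time: 14.15
tool_pos: [503.6, 333.1, 119.8]
tcp_rot: [-179.9, 0.1, 96.6]
ft_force: [-0.4, 0.5, 0.1]
finger_gap: 19.7
grip_force: 19.7
```

Request:
play_rows --motion '[[[0,0,0.2,0,0,0],[0,0,0.4,0,0,0],[0,0,0.5,0,0,0],[0,0,0.5,0,0,0]]]'

```text
time: 14.55
tool_pos: [504.2, 334.7, 116.5]
tcp_rot: [180.0, -0.0, 96.6]
ft_force: [0.1, 1.9, -0.6]
finger_gap: 19.2
grip_force: 19.7
```

Request:
play_rows --motion '[[[0,0,0.05,0,0,0],[0,0,0.1,0,0,0],[0,0,0.1,0,0,0]]]'

```text
time: 14.85
tool_pos: [504.3, 334.8, 115.6]
tcp_rot: [179.9, -0.0, 96.6]
ft_force: [0.1, 0.4, 2.2]
finger_gap: 19.3
grip_force: 19.9
```

Request:
play_rows --motion '[[[0,0,0,0,0,0],[0,0,0,0,0,0],[0,0,0,0,0,0]]]' --jaw 0.3

```text
time: 15.15
tool_pos: [503.8, 334.5, 114.9]
tcp_rot: [-180.0, 0.0, 96.6]
ft_force: [0.0, -0.1, 0.6]
finger_gap: 25.7
grip_force: 0.0
```

Request:
play_rows --motion '[[[0,0,0,0,0,0],[0,0,0,0,0,0],[0,0,0,0,0,0]]]' --jaw 0.65

```text
time: 15.45
tool_pos: [504.0, 334.5, 115.0]
tcp_rot: [-180.0, 0.0, 96.6]
ft_force: [-0.2, -0.3, -0.5]
finger_gap: 55.3
grip_force: 0.0
```

Request:
play_rows --motion '[[[0,0,-1.5,0,0,0],[0,0,-4,0,0,0],[0,0,-8,0,0,0],[0,0,-12,0,0,0],[0,0,-14,0,0,0]]]'

```text
time: 15.95
tool_pos: [505.4, 335.3, 261.4]
tcp_rot: [179.6, -0.1, 96.6]
ft_force: [0.3, 0.2, 0.4]
finger_gap: 55.7
grip_force: 0.0
```

```bash
python3 - <<'E'
from h import *
st=sensors.sense();print(st['tool_pos'],st['tcp_rot'],st['joint_pos'])
s=snap('scene');i=np.asarray(s['pixels']).astype(int)
m=np.zeros(i.shape[:2],np.uint8);R_=(i[...,0]-i[...,2]>50)&(i[...,0]<220);m[220:300,370:450]=R_[220:300,370:450]
n,l,q,c=cv2.connectedComponentsWithStats(m);print(q[1:],c[1:]);print(proj(s,[504.3,334.7,75]),proj(s,[504.3,334.7,130]),proj(s,[504.3,334.7,147]))
print(tomove([515.4,-333.1,250]))
E
```

```text
[505.39688788 335.33134717 261.35700783] [ 1.79635393e+02 -1.46991356e-01  9.66350731e+01] [ 2.87224946e+01  7.12496465e+00  7.98182572e+01 -8.98841670e-04
  9.26636581e+01  2.20878443e+01]
[[406 254  12  12  47]
 [409 256   1   1   1]
 [408 258   2   3   4]] [[412.21276596 259.53191489]
 [409.         256.        ]
 [408.5        259.25      ]]
[407.90745153 261.89398556] [413.39670929 250.53226706] [415.18560968 246.82229501]
[-66.5540735   -6.8354089    1.08679273]
```

Request:
play_rows --motion '[[[-4.4,-0.5,0,0,0,0],[-8.8,-0.9,0,0,0,0],[-13.2,-1.4,0,0,0,0],[-17.6,-1.8,0,0,0,0],[-22,-2.3,0,0,0,0]]]' --jaw 1

```text
time: 16.5
tool_pos: [506.4, 111.8, 256.2]
tcp_rot: [179.9, 0.0, 96.7]
ft_force: [0.5, 0.2, -0.1]
finger_gap: 85.4
grip_force: 0.0
```

Request:
play_rows --motion '[[[-4.4,-0.5,0,0,0,0],[-8.8,-0.9,0,0,0,0],[-13.2,-1.4,0,0,0,0],[-17.6,-1.8,0,0,0,0],[-22,-2.3,0,0,0,0]]]'

```text
time: 17.0
tool_pos: [509.0, -109.6, 256.3]
tcp_rot: [179.9, 0.0, 96.6]
ft_force: [0.7, -0.6, 0.2]
finger_gap: 85.6
grip_force: 0.0
```

Request:
play_rows --motion '[[[-4.4,-0.5,0,0,0,8],[-8.8,-0.9,0,0,0,16],[-13.2,-1.4,0,0,0,24],[-17.6,-1.8,0,0,0,32],[-22,-2.3,0,0,0,40]]]'

```text
time: 17.5
tool_pos: [511.6, -330.9, 256.2]
tcp_rot: [179.9, -0.0, 56.3]
ft_force: [1.7, -0.1, 0.3]
finger_gap: 85.1
grip_force: 0.0
```

Request:
play_rows --motion '[[[0,0,0,0,0,8],[0,0,0,0,0,16],[0,0,0,0,0,24],[0,0,0,0,0,32],[0,0,0,0,0,40]]]'

```text
time: 18.0
tool_pos: [511.7, -329.1, 256.1]
tcp_rot: [180.0, -0.0, 16.3]
ft_force: [0.8, -0.7, -0.5]
finger_gap: 85.0
grip_force: 0.0
```

Request:
play_rows --motion '[[[0,0,0,0,0,5],[0,0,0,0,0,10],[0,0,0,0,0,10],[0,0,0,0,0,10]]]'

```text
time: 18.4
tool_pos: [511.8, -329.0, 255.7]
tcp_rot: [180.0, -0.0, 6.8]
ft_force: [-0.5, -1.2, -0.4]
finger_gap: 85.2
grip_force: 0.0
```

```bash
python3 - <<'E'
from h import *
st=sensors.sense();print(st['tool_pos'],st['tcp_rot'],st['joint_pos'],tomove([515.5,-333,99]))
s=snap('scene');a=np.asarray(s['pixels'])[130:310,90:450,::-1]
cv2.imwrite('pics/g.png',cv2.resize(a,(800,400),interpolation=2))
E
```

```text
[ 511.76582227 -329.02084445  255.73038958] [ 1.79976665e+02 -2.53009363e-02  6.78171982e+00] [-3.75655201e+01  7.85235969e+00  7.96070464e+01  9.98948817e-04
  9.25061893e+01  4.56528092e+01] [ 0.31689533  0.43284389 15.67335801]
```

View pics/g.png

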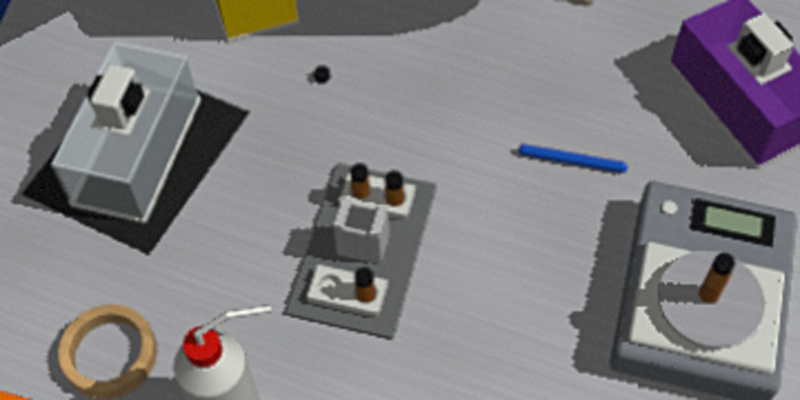

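The vial stands upright near the pan centre (crop (715,280)) and the cover stands on the mat at (130,130). Regrasping it.

Request:
play_rows --motion '[[[0.3,0.4,3,0,0,0.1],[0.3,0.4,7,0,0,0.1],[0.3,0.4,10.5,0,0,0.1],[0.3,0.4,13,0,0,0.1],[0.3,0.4,14,0,0,0.1]]]' --squeeze 35

```text
time: 18.95
tool_pos: [513.4, -331.3, 111.6]
tcp_rot: [-179.8, 0.2, 6.6]
ft_force: [0.4, 0.6, -0.8]
finger_gap: 85.3
grip_force: 0.0
```

Request:
play_rows --motion '[[[0,0,0.8,0,0,0],[0,0,1.5,0,0,0],[0,0,1.5,0,0,0],[0,0,1.5,0,0,0]]]'

```text
time: 19.35
tool_pos: [515.8, -333.1, 101.4]
tcp_rot: [179.9, -0.1, 6.5]
ft_force: [-0.2, 0.4, -0.2]
finger_gap: 85.4
grip_force: 0.0
```

Request:
play_rows --motion '[[[0,0,0,0,0,0],[0,0,0,0,0,0],[0,0,0,0,0,0],[0,0,0,0,0,0],[0,0,0,0,0,0]]]' --jaw 0

```text
time: 19.85
tool_pos: [515.3, -332.9, 100.5]
tcp_rot: [180.0, -0.0, 6.5]
ft_force: [-1.0, -0.9, 1.1]
finger_gap: 28.5
grip_force: 34.9
```

Request:
play_rows --motion '[[[0,0,0,0,0,0],[0,0,0,0,0,0],[0,0,0,0,0,0]]]'

```text
time: 20.15
tool_pos: [515.4, -332.9, 100.5]
tcp_rot: [180.0, -0.0, 6.5]
ft_force: [0.2, -1.8, 2.5]
finger_gap: 28.3
grip_force: 35.1
```

Request:
play_rows --motion '[[[0,0,-1,0,0,0],[0,0,-3,0,0,0],[0,0,-6,0,0,0],[0,0,-9,0,0,0],[0,0,-11.5,0,0,0]]]'

```text
time: 20.65
tool_pos: [515.0, -332.2, 216.7]
tcp_rot: [-180.0, 0.0, 6.5]
ft_force: [0.1, 0.2, -2.9]
finger_gap: 28.3
grip_force: 35.0
```

Request:
play_rows --motion '[[[0.5,-2.5,0,0,0,0],[1.2,-6,0,0,0,0],[2,-10,0,0,0,0],[2.8,-14,0,0,0,0],[3.6,-18,0,0,0,0]]]'

```text
time: 21.15
tool_pos: [529.8, -147.8, 214.9]
tcp_rot: [-179.9, 0.1, 6.5]
ft_force: [0.6, -0.2, -2.1]
finger_gap: 28.6
grip_force: 35.1
```

Request:
play_rows --motion '[[[0.8,-4,0,0,0,0],[1.6,-8,0,0,0,0],[2.2,-10.5,0,0,0,0],[2.4,-11.5,0,0,0,0],[2.4,-11.5,0,0,0,0]]]'

```text
time: 21.65
tool_pos: [540.9, -31.4, 215.0]
tcp_rot: [-180.0, 0.0, 6.7]
ft_force: [0.3, -0.5, -2.6]
finger_gap: 28.5
grip_force: 35.1
```

Request:
play_rows --motion '[[[0,0,0,0,0,0],[0,0,0,0,0,0],[0,0,0,0,0,0]]]'

```text
time: 21.95
tool_pos: [541.1, -33.9, 215.0]
tcp_rot: [180.0, 0.0, 6.4]
ft_force: [-0.1, -0.4, -2.0]
finger_gap: 28.8
grip_force: 35.1
```

```bash
python3 - <<'E'
from h import *
st=sensors.sense();print(st['tool_pos'],st['tcp_rot'],st['ft_force'],st['finger_gap'],tomove([541.3,-32.6,213]))
E
```

```text
[541.07028756 -33.87547567 215.02887221] [1.79994292e+02 1.67641060e-02 6.43907233e+00] [-0.11664285 -0.39590532 -2.02782415] 28.80576099269868 [ 0.03718972 -0.12418702  0.20286398]
```

Request:
play_rows --motion '[[[0,-0.1,2,0,0,-0.2],[0,-0.1,4.5,0,0,-0.2],[0,-0.1,6.5,0,0,-0.2],[0,-0.1,8,0,0,-0.2],[0,-0.1,8.2,0,0,-0.2]]]'

```text
time: 22.45
tool_pos: [539.5, -32.0, 130.7]
tcp_rot: [-179.9, 0.2, 6.7]
ft_force: [-0.3, -0.3, -2.5]
finger_gap: 28.8
grip_force: 35.1
```

Request:
play_rows --motion '[[[0,0,0,0,0,0],[0,0,0,0,0,0],[0,0,0,0,0,0]]]'

```text
time: 22.75
tool_pos: [542.1, -31.9, 134.6]
tcp_rot: [180.0, -0.1, 6.7]
ft_force: [-0.3, 0.7, -1.6]
finger_gap: 28.6
grip_force: 35.1
```

Request:
play_rows --motion '[[[0,0.05,0.5,0,0,0],[0,0.05,1,0,0,0],[0,0.05,1.5,0,0,0],[0,0.05,2,0,0,0],[0,0.05,2.3,0,0,0]]]'

```text
time: 23.25
tool_pos: [543.5, -32.4, 112.7]
tcp_rot: [179.9, -0.3, 6.7]
ft_force: [0.4, 0.7, 4.2]
finger_gap: 28.9
grip_force: 36.2
```

Request:
play_rows --motion '[[[0,0,0.2,0,0,0],[0,0,0.4,0,0,0],[0,0,0.5,0,0,0],[0,0,0.5,0,0,0]]]'

```text
time: 23.65
tool_pos: [541.3, -32.6, 105.4]
tcp_rot: [180.0, -0.0, 6.7]
ft_force: [-1.3, -0.8, 5.8]
finger_gap: 28.7
grip_force: 36.7
```

Request:
play_rows --motion '[[[0,0,0.1,0,0,0],[0,0,0.2,0,0,0],[0,0,0.2,0,0,0]]]'

```text
time: 23.95
tool_pos: [541.3, -32.6, 105.3]
tcp_rot: [180.0, -0.0, 6.7]
ft_force: [-8.8, -0.9, 19.5]
finger_gap: 28.2
grip_force: 38.0
```

Request:
play_rows --motion '[[[0,0,0,0,0,0],[0,0,0,0,0,0],[0,0,0,0,0,0],[0,0,0,0,0,0],[0,0,0,0,0,0]]]' --jaw 1

```text
time: 24.45
tool_pos: [540.9, -32.2, 102.7]
tcp_rot: [-180.0, 0.0, 6.7]
ft_force: [0.4, 0.5, -0.4]
finger_gap: 85.1
grip_force: 0.0
```

Request:
play_rows --motion '[[[0,0,-1.5,0,0,0],[0,0,-4,0,0,0],[0,0,-8,0,0,0],[0,0,-12,0,0,0],[0,0,-14,0,0,0]]]'

```text
time: 24.95
tool_pos: [542.8, -32.4, 249.0]
tcp_rot: [179.9, -0.4, 6.7]
ft_force: [0.2, -0.6, 0.5]
finger_gap: 85.6
grip_force: 0.0
```

Request:
play_rows --motion '[[[-2,3,0,0,0,0],[-5,7,0,0,0,0],[-8,11,0,0,0,0],[-11,15,0,0,0,0],[-13,18,0,0,0,0]]]'

```text
time: 25.45
tool_pos: [431.6, -228.4, 244.6]
tcp_rot: [179.9, -0.1, 6.7]
ft_force: [0.7, -0.6, 0.9]
finger_gap: 85.7
grip_force: 0.0
```

```bash
python3 - <<'E'
from h import *
t=snap('top','t9.png');s=snap('scene','s9.png')
a=np.asarray(t['pixels'])[155:235,246:306,::-1];b=np.asarray(s['pixels'])[185:282,217:287,::-1]
cv2.imwrite('pics/i.png',np.hstack([cv2.resize(a,(390,520),interpolation=2),cv2.resize(b,(375,520),interpolation=2)]))
for n,i,(x0,y0,x1,y1) in(('top',t,(255,160,300,230)),('scene',s,(220,185,287,282))):
    k=(np.asarray(i['pixels']).max(2)<50)[y0:y1,x0:x1].astype(np.uint8);nn,l,st,ce=cv2.connectedComponentsWithStats(k)
    for j in range(1,nn):
        if st[j,4]>15: print(n,st[j],np.round(ce[j]+[x0,y0],1))
E
```

```text
top [27 27  4  9 29] [283.6 191. ]
top [13 28  4 10 29] [269.4 192.9]
scene [19 23  6 14 42] [241.  213.9]
scene [36 27  8 14 77] [259.5 218.7]
```

View pics/i.png

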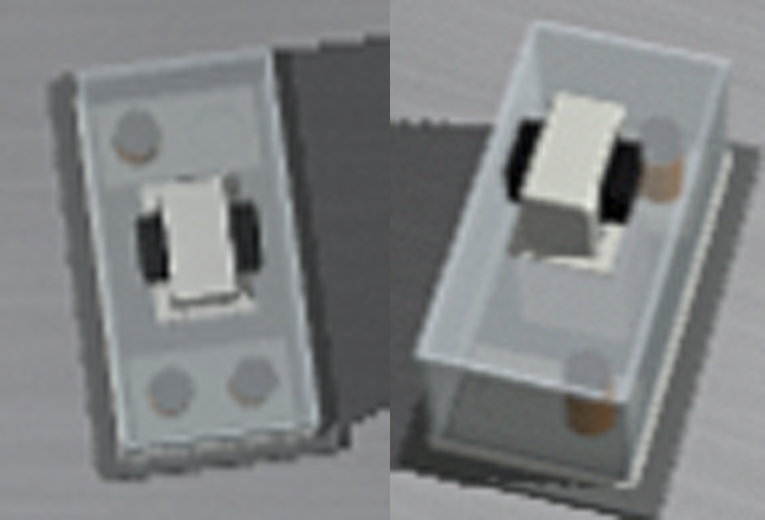

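The cover is back where it started, to within about 0.3 px. Both buttons are out, and the vials under it are in their wells. The vial stands on the pan.

```bash
python3 -c "
from bench import job;print(job.hand_in())"
```

```text
the job is handed in; nothing more can be done
None
```

I handed the job in at about 25 s of robot time: the tall vial stands upright on the balance pan, and the cover is back fully down on the carrier with both buttons sprung out. I judged the catches latched from the pictures and didn't tug the cover to test them.

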